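# Take a gauge reading by touch

## Robot

A 7-joint arm with a two-finger parallel gripper is mounted at the origin on a cart in front of the work surface, level with it; the furniture and walls round the work are solid. World frame = base frame: x ahead of the robot, y to its left, z up, the work surface at z = 0. Lengths are in m, angles in rad, forces in N, time in s.
With the tool pointing down it reaches from about 0.425 to 0.95 m from the base axis. Payload 4.7 kg.
Tool frame: the origin (TCP) lies between the finger pads; the fingertips stand 25 mm ahead of it and the grasp point (between the pads) lies 6 mm ahead of it; x points along the fingers, z is the direction in which the jaws open and shut, and the axes are right-handed (so a half turn about x gives the same grasp; the last joint's range is limited). The gripper opens to 85 mm and grips with 20 to 120 N. Pads are 22 mm wide; open, the fingers measure 114 mm over their backs; the gripper's body (76 mm by 85 mm) begins 54 mm behind the grasp point. The pads swing forward as they close: fully open they stand 13 mm farther back than shut.
Start: joints at [1.166, 0.469, -0.049, 1.532, 0.024, 1.141, -0.082], TCP at [0.248, -0.628, 0.256] pointing down, gripper open.
Joint ranges: [-2.59, 2.59], [-0.33, 1.99], [-1.39, 1.29], [0.1, 2.45], [-1.04, 4.18], [0.21, 1.99], [-2.66, 2.66]. Speed limits (rad/s): [2.57, 2.57, 3.14, 3.14, 3.14, 3.14, 3.14].

## Interface

Orientations are given as a 3x3 rotation matrix whose columns are the frame's x, y, z axes.
In Python, from rig import * gives the robot as it stands. Calls block until the motion is done:
- movep(position, orientation): joint-space move of the TCP to a pose.
- move_l(position, attitude=None, feed=0.15, until_force=None): straight line of the TCP; attitude=None keeps the orientation; feed is the mean speed in m/s. With until_force (N) it stops when the force on the tool has changed by that much, and returns True; else False.
- move_joints(angles): joint-space move.
- command_gripper(opening, newtons=None): finger opening in m; newtons is the grip in N (None keeps the last); returns when the fingers have stopped.
- sleep(seconds).
- inverse_kinematics(position, orientation): joint angles nearest the present ones, or None.
- sense(): the state.
- camera(name): name is "scene" or "top" or "wrist"; returns (picture, depth): 420x560x3 uint8, red, green, blue; 420x560 float32, m along the optical axis (not along the pixel's ray), 0 where there is no reading.
- camera_params(name): a dict with "K" (3x3 intrinsics, pixels), "position" and "rotation" of the camera in the world; the wrist camera has in their place "tool_from_camera" (4x4, takes a point from camera to tool coordinates, whose origin is the TCP and whose axes are the tool frame's). Camera axes: x right, y down, z forward; pixel columns grow to the right and rows downward; lengths in m; the calibration is good to about 2 mm. The wrist camera is an equidistant fisheye: a pixel r from the principal point sees the ray r / f radians off the axis. A picture is of the moment at which its call begins: read the wrist's pose just before it. camera_params takes no time and is no camera call.
A pose or a line that the arm cannot do raises Unreachable and nothing moves.
- finish_job(): hands the job in, once; it reports no verdict.
The state is a dict: "time_s": time; "joint_pos": joint angles; "qd": joint speeds; "joint_efforts": joint torques, N m; "position": TCP position; "tcp_rot": TCP orientation; "wrist_force": force on the tool from outside, world axes, zero at the start; "ft_torque": the same for the moment, N m; "finger_gap": finger opening in m.
Only numpy, scipy, OpenCV 4.12 (cv2) and the standard library are available. Lean on these libraries where they do the work, as an engineer would, in place of code of your own. Each camera call takes 0.05 s, during which the arm holds its last target.

## Task

Take a reading on the test bench with light fingertip touches, in this order: press the green key on the grey readout box well down and let it come up, then tap the glass of the dial gauge that lies in the spring-mounted tray, so that the tray dips a little and comes back, to free its pointer, then press the yellow key well down and let it come up. Leave the red key alone, push gently throughout, and do not pick up or tip the gauge or disturb the weight, the cap nut, the oil bottle or the digital gauge standing about.

Things in the scene. Friction and masses are not known exactly. Their poses are not given: they have to be found in the camera images.
- console: Grey benchtop readout box, 120 x 240 x 45 mm, fixed to the worktop, a dark display window on the rear half of its top; origin under its centre, x from its front edge (with the keys, nearest the robot) to its back, y along its length, z up. Its top is 45 mm above the worktop, the row of keys 25 mm in front of its middle. It may stand to the left or to the right.
- key_green_top (a point): The green key, a round flat-topped button 32 mm across: centre of its top face, z up. It stands 14 mm proud of a dark steel collar 46 mm across, about 66.5 mm above the worktop when up. The three keys stand in a row 75 mm apart along the readout's front edge; which colour is where changes.
- key_yellow_top (a point): The yellow key, a round flat-topped button 32 mm across: centre of its top face, z up. It stands 14 mm proud of a dark steel collar 46 mm across, about 66.5 mm above the worktop when up. The three keys stand in a row 75 mm apart along the readout's front edge; which colour is where changes.
- key_red_top (a point): The red key, a round flat-topped button 32 mm across: centre of its top face, z up. It stands 14 mm proud of a dark steel collar 46 mm across, about 66.5 mm above the worktop when up. The three keys stand in a row 75 mm apart along the readout's front edge; which colour is where changes.
- key_green (a joint): The green key. Its value is how far it is pressed in m: 0 up, 0.008 at the stop. It is sprung: about 1 N starts it, about 3.6 N takes it 4 mm down, about 6 N to the stop; it counts as pressed past 4 mm and springs back up when let go.
- key_yellow (a joint): The yellow key. Its value is how far it is pressed in m: 0 up, 0.008 at the stop. It is sprung: about 1 N starts it, about 3.6 N takes it 4 mm down, about 6 N to the stop; it counts as pressed past 4 mm and springs back up when let go.
- key_red (a joint): The red key. Its value is how far it is pressed in m: 0 up, 0.008 at the stop. It is sprung: about 1 N starts it, about 3.6 N takes it 4 mm down, about 6 N to the stop; it counts as pressed past 4 mm and springs back up when let go.
- dial_gauge: Loose dial gauge lying on its back in the tray, white face up, black round case 66 mm across and 29 mm high, a brass stem pointing along its -x, 91 mm long in all, about 0.38 kg. Origin at its underside, 12 mm from the case's centre towards the stem; z up.
- glass (a point): Centre of the dial gauge's glass, the top face of its case (29 mm above its underside, about 65 mm above the worktop). Tap within 20 mm of it. A push of over 30 N on the gauge, the readout or a key is too hard.
- tray_mid (a point): Middle of the floor of the aluminium tray that carries the dial gauge: 120 x 94 mm outside, rims 4 mm thick and 6 mm above the floor, on four springs over a blue foot fixed to the worktop; its floor is 36 mm above the worktop when up; x along its longer side, z up.
- tray (a joint): How far the sprung tray is pushed down in m: 0 up, 0.010 at the stop. With the gauge in it about 2 N more on the glass starts it, about 3 N takes it 2 mm down, about 8 N to the stop; the tap counts past 2 mm. It springs back by itself.
- mass_200: Loose brass cylinder weight with a knob, 30 mm across, 46 mm high, between the readout and the tray; origin at its underside. Leave it alone.
- cap_nut: Loose brass cap nut, 30 mm across, 22 mm high, between the readout and the tray; origin at its underside. Leave it alone.
- oil_bottle: Loose translucent dropper bottle with a pointed nozzle, 45 mm across, 146 mm high, at the right rear; origin at its underside. Leave it alone.
- digital_gauge: Loose black digital gauge lying on its back, 114 x 82 x 30 mm, on the bare worktop at the right rear; origin at its underside. Leave it alone.
There are look-alikes about, which are no part of the job. There is more than one size of the dial_gauge; the one meant has the size given above.

How it is judged:
By the outcome, as a careful person would: the job done as asked, in the order asked, and still so for the second after the job is handed in, with the robot touching nothing.
It also fails if it takes over 45 s, if anything falls off the work surface, if the arm or the gripper's body presses on something with over 40 N, if the wrist force passes 120 N, or if a joint passes its speed limit or range.

## Working session

There is one attempt and no reset: what is moved stays moved. The work goes in short steps, each a Python script; the robot and the scene stay as the last script left them, time stands still between calls to the robot, and variables do not carry over. Pictures are saved under pics/ and viewed, and the job is handed in when it is done.

```bash
mkdir -p pics; ls; python3 - <<'E'
from rig import *
import cv2,numpy as np
s=sense();print(s['time_s'],s['position'],s['tcp_rot'],s['wrist_force'],s['finger_gap'])
for n in ("scene","top"):
    p,d=camera(n);cv2.imwrite(f"pics/{n}0.png",p[:,:,::-1]);np.savez(f"{n}0.npz",p=p,d=d);print(n,camera_params(n))
E
```

```text
pics
0.0 [ 0.24753242 -0.62738771  0.25524968] [[-7.93039448e-04  9.30229752e-01  3.66976811e-01]
 [ 1.83365650e-03  3.66977662e-01 -9.30227947e-01]
 [-9.99998004e-01 -6.47980442e-05 -1.99674959e-03]] [-0.0289014  -0.17815509 -0.32600385] 0.085293401376174
scene {'K': array([[457.82945982,   0.        , 284.23375196],
       [  0.        , 457.82945982, 201.75428127],
       [  0.        ,   0.        ,   1.        ]]), 'position': array([-0.17801599,  1.18857751,  0.69594048]), 'rotation': array([[-0.81302426, -0.25988133,  0.52101174],
       [-0.58205106,  0.34061432, -0.73837555],
       [ 0.01442596, -0.90357267, -0.42819191]])}
top {'K': array([[446.46852244,   0.        , 287.88571389],
       [  0.        , 446.46852244, 205.39197785],
       [  0.        ,   0.        ,   1.        ]]), 'position': array([0.29905729, 0.12228021, 1.60404504]), 'rotation': array([[-0.02118591, -0.98239809,  0.18559406],
       [-0.99975888,  0.02188958,  0.00174293],
       [-0.00577483, -0.18551239, -0.98262496]])}
```

View pics/scene0.png

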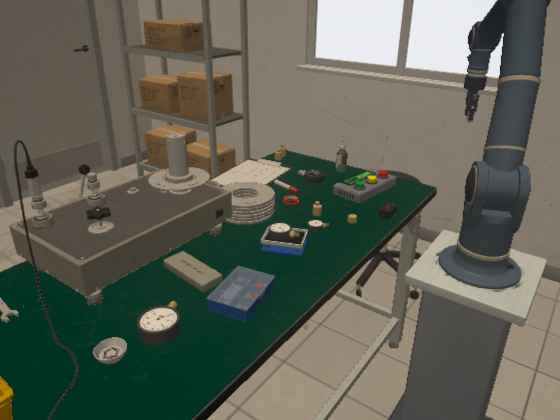

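View pics/top0.png

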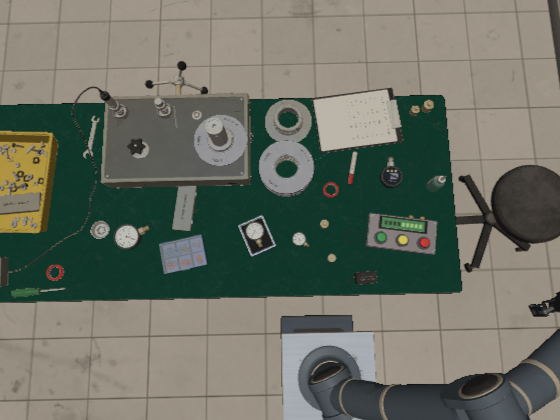

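The console stands at the right: green key at about (381,237) in the top view, yellow (403,240), red (424,243). The tray with its gauge is at (256,234). A small loose gauge at (299,239) and a big one at (127,236) are the look-alikes. Next I measure.

```bash
cat > h.py <<'E'
import numpy as np,cv2
def world(d,cp,mask_or_px):
    v,u=mask_or_px; z=d[v,u]; K=cp['K']
    c=np.stack([(u-K[0,2])*z/K[0,0],(v-K[1,2])*z/K[1,1],z],-1)
    return c@cp['rotation'].T+cp['position']
def proj(cp,P):
    c=(np.asarray(P)-cp['position'])@cp['rotation'];K=cp['K'];return c[...,:2]/c[...,2:]*[K[0,0],K[1,1]]+K[:2,2]
def ray(cp,uv,z):
    K=cp['K'];d=cp['rotation']@np.array([(uv[0]-K[0,2])/K[0,0],(uv[1]-K[1,2])/K[1,1],1]);p=cp['position'];return p+d*(z-p[2])/d[2]
E
python3 - <<'E'
from rig import *
from h import *
for n,rois in (("top",dict(con=(360,205,445,260),tray=(230,210,315,265))),("scene",dict(con=(325,160,405,205),tray=(255,215,335,255)))):
    f=np.load(n+"0.npz");p,d=f['p'],f['d'];cp=camera_params(n);hsv=cv2.cvtColor(p,cv2.COLOR_RGB2HSV)
    x0,y0,x1,y1=rois['con'];m0=np.zeros(d.shape,bool);m0[y0:y1,x0:x1]=1
    for c,(a,b) in dict(green=(45,85),yellow=(20,34),red=(0,8)).items():
        m=m0&(hsv[...,0]>=a)&(hsv[...,0]<=b)&(hsv[...,1]>140)&(hsv[...,2]>80)
        k,l,st,ce=cv2.connectedComponentsWithStats(m.astype(np.uint8))
        for i in range(1,k):
            if st[i,4]>25:
                W=world(d,cp,np.nonzero(l==i)); print(n,c,st[i],ce[i].round(1),np.median(W,0).round(4),ray(cp,ce[i],.0665).round(4))
    x0,y0,x1,y1=rois['tray'];m=np.zeros(d.shape,bool);m[y0:y1,x0:x1]=1
    m&=(hsv[...,1]<70)&(hsv[...,2]>150)
    k,l,st,ce=cv2.connectedComponentsWithStats(m.astype(np.uint8))
    for i in range(1,k):
        if st[i,4]>30:
            W=world(d,cp,np.nonzero(l==i)); print(n,'white',st[i],ce[i].round(1),np.median(W,0).round(4))
    a=cv2.resize(p[y0:y1,x0:x1,::-1],None,fx=6,fy=6,interpolation=2)
    x0,y0,x1,y1=rois['con'];b=cv2.resize(p[y0:y1,x0:x1,::-1],None,fx=6,fy=6,interpolation=2)
    w=max(a.shape[1],b.shape[1]);im=np.vstack([np.pad(i,((0,0),(0,w-i.shape[1]),(0,0))) for i in (a,b)])
    cv2.imwrite(f"pics/z_{n}.png",im[:600])
E
```

```text
top red [420 238   9   9  69] [424.2 242.2] [ 0.4503 -0.3413  0.067 ] [ 0.45   -0.3417  0.0665]
top white [247 223  16  16 202] [254.4 230.5] [0.5026 0.2442 0.0641]
top white [293 233  12  12 107] [298.6 238.5] [0.4784 0.0885 0.0219]
scene green [355 181   9   5  33] [359.  182.8] [ 0.4696 -0.1843  0.0663] [ 0.4684 -0.1844  0.0665]
scene yellow [367 175   9   7  53] [371.2 178.1] [ 0.4562 -0.2586  0.0638] [ 0.4537 -0.2516  0.0665]
scene red [379 170   9   7  44] [382.8 172.9] [ 0.4433 -0.331   0.0644] [ 0.4416 -0.3252  0.0665]
scene white [309 220  14   6  63] [315.3 222.7] [0.4757 0.0901 0.0214]
scene white [270 223  20   9 136] [279.6 227.1] [0.5028 0.245  0.0638]
```

View pics/z_top.png

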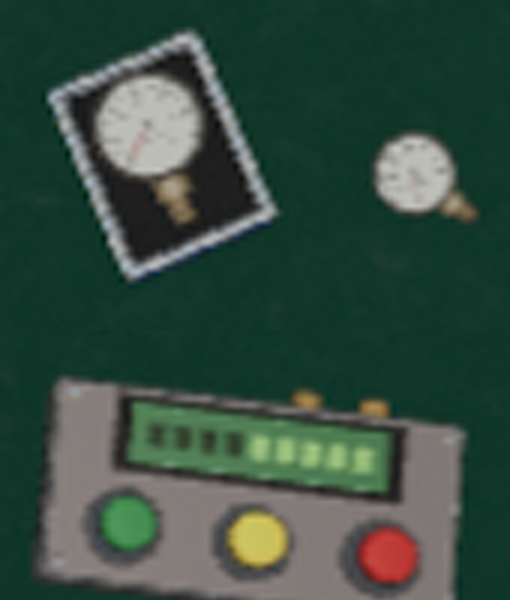

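View pics/z_scene.png

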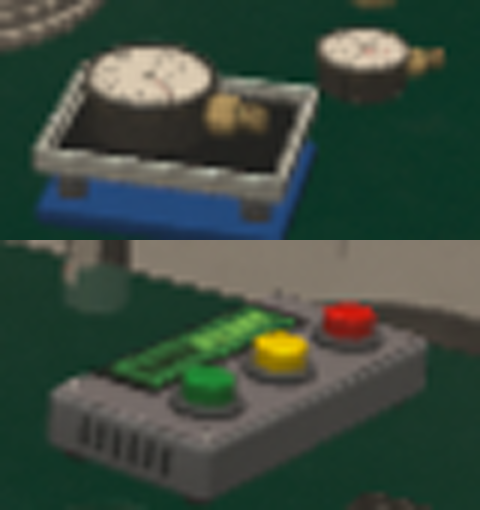

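```bash
python3 - <<'E'
from rig import *
from h import *
n="top";f=np.load(n+"0.npz");p,d=f['p'],f['d'];cp=camera_params(n);hsv=cv2.cvtColor(p,cv2.COLOR_RGB2HSV)
pts={}
for c,(u,v),(a,b) in (('green',(381.5,237),(45,80)),('yellow',(403,240),(22,34)),('red',(424,242),(0,8))):
    m=np.zeros(d.shape,np.uint8);cv2.circle(m,(int(u),int(v)),6,1,-1)
    m=(m>0)&(hsv[...,0]>=a)&(hsv[...,0]<=b)&(hsv[...,1]>100)
    ys,xs=np.nonzero(m);W=world(d,cp,(ys,xs));pts[c]=ray(cp,(xs.mean(),ys.mean()),.0665);print(c,len(xs),xs.mean(),ys.mean(),np.median(W,0).round(4),pts[c].round(4))
print(np.linalg.norm(pts['green']-pts['yellow']),np.linalg.norm(pts['yellow']-pts['red']))
print('bottle',ray(cp,(437,183),.1))
s=sense()
for name,P in (('g',pts['green']),('y',pts['yellow']),('glass',np.array([.5027,.2445,.065]))):
  for yaw in range(0,180,15):
    t=np.radians(yaw);z=np.array([np.cos(t),np.sin(t),0]);x=np.array([0,0,-1.]);R=np.stack([x,np.cross(z,x),z],1)
    for sg in (1,-1):
      q=inverse_kinematics(P+[0,0,.1],R*[1,sg,sg])
      if q is not None: print(name,yaw,sg,np.round(q,2),round(float(np.abs(np.array(q)-s['joint_pos']).max()),2))
E
```

```text
green 68 380.97058823529414 236.94117647058823 [ 0.4712 -0.1936  0.0674] [ 0.4714 -0.1941  0.0665]
yellow 75 402.49333333333334 239.52 [ 0.4601 -0.2676  0.0664] [ 0.4609 -0.2677  0.0665]
red 72 424.3888888888889 242.18055555555554 [ 0.4504 -0.3418  0.0669] [ 0.45   -0.3424  0.0665]
0.07435811310817994 0.07544842633780674
bottle [ 0.65035703 -0.39167929  0.1       ]
g 0 1 [ 0.72  0.35 -0.51  1.99  0.22  0.85  0.09] 0.46
g 0 -1 [-0.53  0.52  1.12  2.06 -0.59  0.93 -2.23] 2.14
g 15 1 [ 0.76  0.36 -0.55  1.99  0.25  0.86  0.33] 0.51
g 15 -1 [ 0.27  0.31  0.05  2.02 -0.02  0.82 -2.55] 2.47
g 30 1 [ 0.79  0.37 -0.59  1.99  0.27  0.86  0.58] 0.66
g 30 -1 [ 0.31  0.31 -0.01  2.02  0.    0.82 -2.31] 2.23
g 45 1 [ 0.8   0.37 -0.61  1.99  0.28  0.86  0.83] 0.91
g 45 -1 [ 0.35  0.31 -0.06  2.01  0.02  0.82 -2.07] 1.99
g 60 1 [ 0.83  0.38 -0.64  1.99  0.3   0.87  1.07] 1.16
g 60 -1 [ 0.39  0.31 -0.1   2.01  0.04  0.82 -1.83] 1.75
g 75 1 [ 0.87  0.39 -0.69  1.99  0.32  0.88  1.31] 1.4
g 75 -1 [ 0.44  0.31 -0.16  2.01  0.07  0.83 -1.59] 1.51
g 90 1 [ 0.91  0.4  -0.74  1.98  0.35  0.88  1.55] 1.63
g
[... 2748 characters left out ...]
6  0.68  1.08  0.44] 1.09
glass 90 -1 [ 0.08  0.51 -0.81  1.87  0.45  0.95 -2.5 ] 2.42
glass 105 1 [ 0.28  0.66 -1.13  1.86  0.68  1.08  0.7 ] 1.09
glass 105 -1 [ 0.07  0.5  -0.8   1.87  0.44  0.95 -2.23] 2.15
glass 120 1 [ 0.3   0.68 -1.18  1.86  0.71  1.1   0.94] 1.13
glass 120 -1 [ 0.1   0.51 -0.83  1.87  0.46  0.96 -1.99] 1.91
glass 135 1 [ 0.3   0.68 -1.18  1.86  0.71  1.1   1.2 ] 1.28
glass 135 -1 [ 0.16  0.56 -0.94  1.87  0.53  0.99 -1.79] 1.71
glass 150 1 [ 0.3   0.68 -1.18  1.86  0.71  1.1   1.46] 1.54
glass 150 -1 [ 0.26  0.64 -1.1   1.86  0.66  1.06 -1.63] 1.55
glass 165 1 [ 0.3   0.68 -1.18  1.86  0.71  1.1   1.72] 1.8
glass 165 -1 [ 0.27  0.65 -1.13  1.86  0.68  1.07 -1.39] 1.31
```

```bash
cat >> h.py <<'E'
R0=np.array([[0,0,1.],[0,-1,0],[-1,0,0]])  # x down, z=+x  (y = z cross x)
def Ry(deg):
    t=np.radians(deg);z=np.array([np.cos(t),np.sin(t),0]);x=np.array([0,0,-1.]);return np.stack([x,np.cross(z,x),z],1)
E
python3 - <<'E'
from rig import *
from h import *
command_gripper(0.0,20)
movep([.471,-.194,.20],Ry(0))
s=sense();print(s['time_s'],s['position'],s['wrist_force'],s['finger_gap'])
p,d=camera("wrist");cv2.imwrite("pics/w1.png",p[:,:,::-1]);np.savez("w1.npz",p=p,d=d,pos=s['position'],R=s['tcp_rot']);print(camera_params("wrist"))
E
```

```text
2.65 [ 0.47087505 -0.19577513  0.20004159] [-0.26913776 -0.48294537  0.7859977 ] 8.611553910223652e-05
{'K': array([[325.1922621 ,   0.        , 278.65452807],
       [  0.        , 325.1922621 , 205.45060427],
       [  0.        ,   0.        ,   1.        ]]), 'tool_from_camera': array([[-1.22008245e-04, -2.91927131e-01,  9.56440555e-01,
        -1.17493937e-01],
       [ 4.25017296e-04, -9.56440491e-01, -2.91927057e-01,
         7.47053880e-02],
       [ 9.99999902e-01,  3.70886270e-04,  2.40767706e-04,
         5.31322770e-04],
       [ 0.00000000e+00,  0.00000000e+00,  0.00000000e+00,
         1.00000000e+00]])}
```

View pics/w1.png

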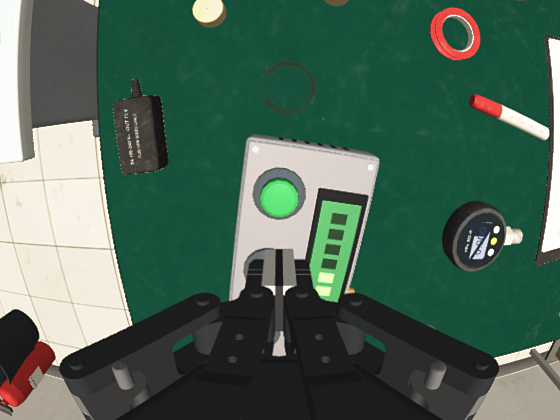

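The wrist view shows the closed fingers at (279,255) and the green key at (278,198). I'll cross-check the key's position from this view.

```bash
cat >> h.py <<'E'
def wray(cp,pos,R,uv,z):
    K=cp['K'];T=cp['tool_from_camera'];a=(uv[0]-K[0,2])/K[0,0];b=(uv[1]-K[1,2])/K[1,1];r=np.hypot(a,b)
    d=np.array([np.sin(r)*a/max(r,1e-9),np.sin(r)*b/max(r,1e-9),np.cos(r)])
    o=pos+R@T[:3,3];d=R@T[:3,:3]@d;return o+d*(z-o[2])/d[2]
E
python3 - <<'E'
from rig import *
from h import *
f=np.load("w1.npz");p=f['p'];cp=camera_params("wrist");hsv=cv2.cvtColor(p,cv2.COLOR_RGB2HSV)
m=(hsv[...,0]>45)&(hsv[...,0]<80)&(hsv[...,1]>120)&(hsv[...,2]>100);m[:165]=0;m[230:]=0;m[:,:250]=0;m[:,305:]=0
ys,xs=np.nonzero(m);print(len(xs),xs.min(),xs.max(),ys.min(),ys.max())
print(wray(cp,f['pos'],f['R'],((xs.min()+xs.max())/2,(ys.min()+ys.max())/2),.0665), wray(cp,f['pos'],f['R'],(xs.mean(),ys.mean()),.0665))
s=sense();print(s['position'])
E
```

```text
1143 260 297 178 216
[ 0.47138103 -0.19070374  0.0665    ] [ 0.47166358 -0.19133262  0.0665    ]
[ 0.47088832 -0.19565528  0.20001114]
```

```bash
cat >> h.py <<'E'
def press(rig,x,y,z0,zmin,f,feed=0.012):
    rig.move_l([x,y,z0],feed=0.08); rig.sleep(.3)
    s0=rig.sense();hit=rig.move_l([x,y,zmin],feed=feed,until_force=f)
    s1=rig.sense();rig.sleep(.15);s2=rig.sense()
    rig.move_l([x,y,z0],feed=0.05);rig.sleep(.2);s3=rig.sense()
    for s in (s0,s1,s2,s3): print(round(s['time_s'],2),np.round(s['position'],4),np.round(s['wrist_force'],2))
    print('hit',hit)
E
python3 - <<'E'
import rig
from h import *
press(rig,.4715,-.193,.100,.081,4.8)
p,d=rig.camera("scene");cv2.imwrite("pics/s2.png",cv2.resize(p[140:260,240:430,::-1],None,fx=4,fy=4))
E
```

```text
4.4 [ 0.4716 -0.1931  0.1002] [ 0.74 -0.54 -0.15]
5.56 [ 0.4715 -0.193   0.085 ] [0.08 0.13 4.31]
5.71 [ 0.4715 -0.193   0.0851] [0.51 0.81 5.73]
6.37 [ 0.4711 -0.1929  0.0997] [-0.3  -0.54 -0.19]
hit True
```

View pics/s2.png

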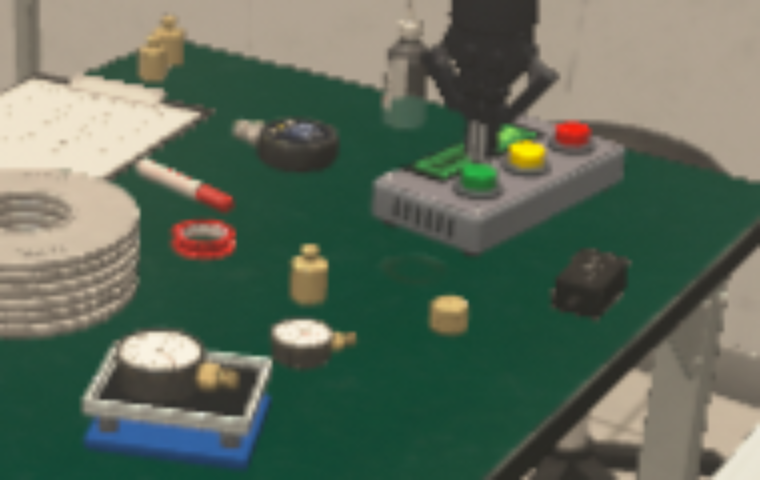

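Green went about 6.5 mm down at roughly 5 N and is back up; in the picture it stands as high as the others. Now I go over the gauge and check it with the wrist camera.

```bash
python3 - <<'E'
import rig
from h import *
rig.move_l([.4715,-.193,.20],feed=.15)
rig.movep([.5027,.2445,.20],Ry(75)); rig.sleep(.3)
s=rig.sense();print(s['time_s'],s['position'],s['wrist_force'],s['joint_pos'])
p,d=rig.camera("wrist");cv2.imwrite("pics/w2.png",p[:,:,::-1]);cp=rig.camera_params("wrist")
hsv=cv2.cvtColor(p,cv2.COLOR_RGB2HSV);m=((hsv[...,1]<60)&(hsv[...,2]>130)).astype(np.uint8)
k,l,st,ce=cv2.connectedComponentsWithStats(m)
for i in range(1,k):
    if 300<st[i,4]<8000: print(st[i],ce[i],wray(cp,s['position'],s['tcp_rot'],ce[i],.065).round(4))
E
```

```text
9.1417 [0.50301711 0.243802   0.20000378] [-0.39711367  0.95631448 -0.4210893 ] [ 0.19342858  0.51679807 -0.96863281  1.83542122  0.48896606  1.05025441
  0.34050421]
[   0    8   81   76 3089] [26.67432826 39.81385562] [0.2841 0.054  0.065 ]
[ 187   93  165  160 3519] [267.49218528 174.02642796] [0.4787 0.2416 0.065 ]
[ 486  142   51  141 5366] [511.78717853 209.03354454] [0.5697 0.4654 0.065 ]
[ 245  163   72   71 3858] [280.60834629 198.78641783] [0.5011 0.2464 0.065 ]
[ 110  180   39   44 1274] [129.18916797 202.34693878] [0.4696 0.1183 0.065 ]
[ 465  319   95  101 5878] [524.90983328 378.91085403] [0.8697 0.5334 0.065 ]
[  0 387  28  33 457] [  8.76148796 408.5273523 ] [ 0.7668 -0.3664  0.065 ]
```

View pics/w2.png

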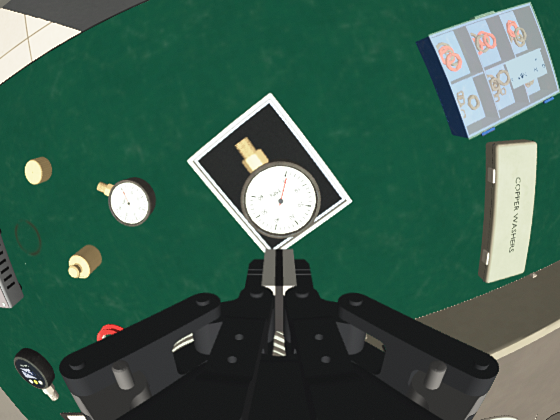

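The tray is at (270,175) and the glass centre at (281,199), which gives (0.501,0.246). That agrees with the fixed cameras to 2 mm. I tap 4 mm towards the stem from there, still well inside 20 mm.

```bash
python3 - <<'E'
import rig
from h import *
press(rig,.499,.245,.099,.082,4.5)
rig.move_l([.499,.245,.20],feed=.15);
p,d=rig.camera("scene");cv2.imwrite("pics/s3.png",cv2.resize(p[140:260,240:430,::-1],None,fx=4,fy=4))
print(np.median(d[224:230,275:284]), np.median(np.load('scene0.npz')['d'][224:230,275:284]))
E
```

```text
10.91 [0.4991 0.245  0.0992] [-0.03 -0.58  0.78]
11.94 [0.499  0.245  0.0858] [-0.59 -0.02  4.44]
12.09 [0.499  0.245  0.0859] [-1.1   0.4   4.62]
12.71 [0.4988 0.2447 0.0987] [-0.79 -0.85 -0.05]
hit True
1.323266 1.3249288
```

View pics/s3.png

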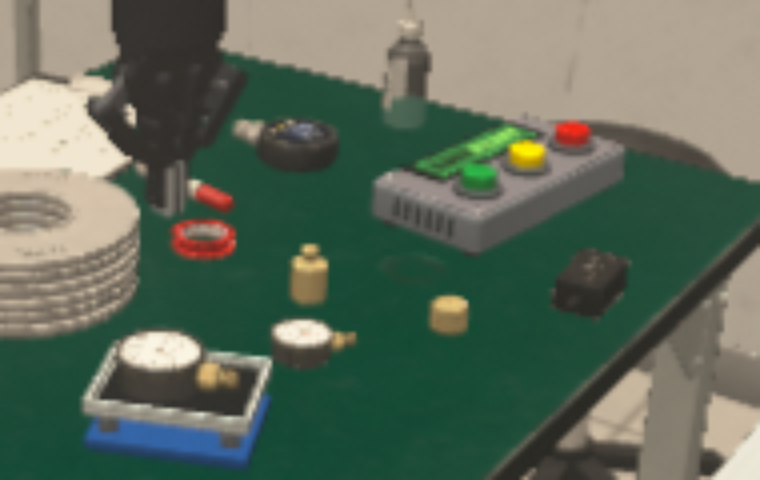

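The tray dipped about 4 mm at roughly 4.4 N, which fits its spring, and came back with the gauge unmoved. Now the yellow key.

```bash
python3 - <<'E'
import rig
from h import *
rig.movep([.461,-.267,.20],Ry(0)); rig.sleep(.2)
press(rig,.461,-.267,.100,.081,4.8)
rig.move_l([.461,-.267,.22],feed=.15)
p,d=rig.camera("scene");cv2.imwrite("pics/s4.png",cv2.resize(p[140:260,240:430,::-1],None,fx=4,fy=4))
p,d=rig.camera("wrist");cv2.imwrite("pics/w4.png",p[:,:,::-1]);print(rig.sense()['time_s'])
E
```

```text
17.34 [ 0.4611 -0.2671  0.1002] [0.09 0.02 0.02]
18.5 [ 0.461 -0.267  0.085] [-0.5  -0.29  5.01]
18.65 [ 0.461  -0.267   0.0851] [-0.89  0.13  5.43]
19.31 [ 0.4606 -0.2669  0.0996] [ 0.12  0.58 -0.43]
hit True
20.3583
```

View pics/s4.png

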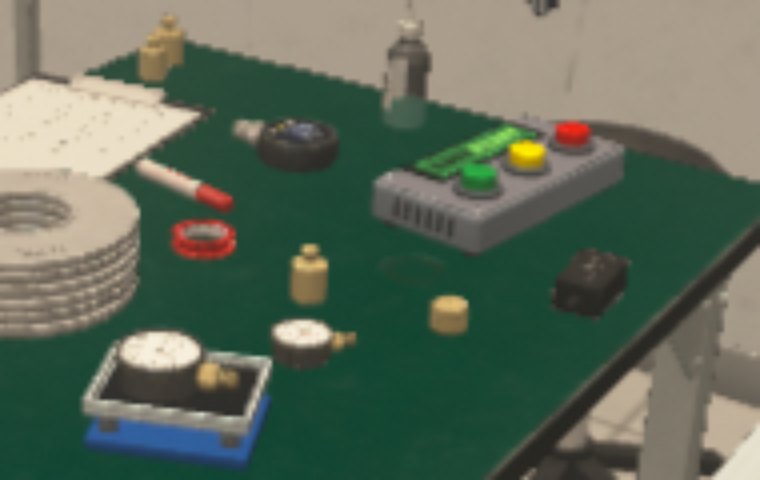

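View pics/w4.png

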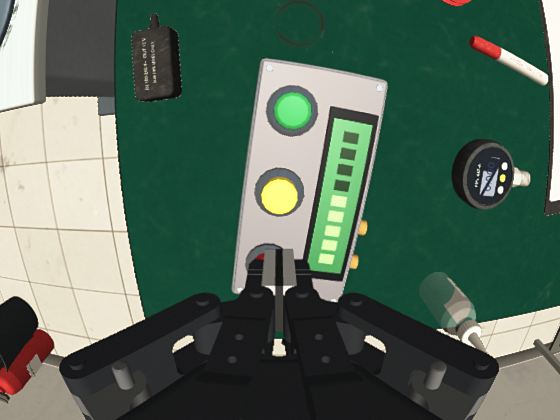

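All the keys are up, everything stands where it was, and the arm is clear. Handing in.

```bash
python3 -c "
from rig import *
finish_job();print(sense()['time_s'])"
```

```text
the job is handed in; nothing more can be done
the job is handed in; nothing more can be done
```

I carried out the job in the order asked, with the fingers closed, and handed it in at about 20 s on the robot's clock. The hand-in reports no verdict.

Press depths are worked out from the fingertip height and the nominal heights, not read from the joints themselves. They agree with the spring figures given.

| Step | Depth | Force | Afterwards |
|---|---|---|---|
| Green key | about 6.5 mm | about 5–6 N | came back up |
| Dial gauge glass (about 3 mm from its centre) | tray dipped about 4 mm | about 4.5 N | tray returned, gauge unmoved |
| Yellow key | about 6.5 mm | about 5.4 N | came back up |

**Final pictures:** All three keys are up and the red one was never touched. The gauge, weight, cap nut, bottle and digital gauge are where they were, and the arm was raised clear at hand-in.

**Disagreements:** The top and wrist cameras differed by up to 3 mm on the green key and 2 mm on the glass, so I took values in between. The scene camera's key positions were further off, up to 17 mm at the red key, because it also saw the sides of the keys, so I did not use them. No checks failed.

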